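Tip a tray of offcuts over the sill of a spring-floored offcut bin

ROBOT

A 6-joint arm with a two-finger parallel gripper is mounted at the origin on a cart in front of the work surface, level with it; the furniture and walls round the work are solid. World frame = base frame: x ahead of the robot, y to its left, z up, the work surface at z = 0. Lengths are in m, angles in rad, forces in N, time in s.
With the tool pointing down it reaches from about 0.275 to 0.75 m from the base axis. Payload 10.2 kg.
Tool frame: the origin (TCP) lies at the centre of the arm's flange, where the gripper is bolted on; the fingertips stand 166 mm ahead of it and the grasp point (between the pads) lies 147 mm ahead of it; z points along the fingers, y is the line along which they close (so a half turn about z gives the same grasp; the last joint's range is limited). The gripper opens to 88 mm and grips with 3 to 60 N. Pads are 18 mm wide; open, the fingers measure 123 mm over their backs; the gripper's body (75 mm by 187 mm) begins 45 mm behind the grasp point.
Start: joints at [1.123, 0.313, 1.498, -0, 1.331, -0.223], TCP at [0.117, 0.512, 0.405] pointing down, gripper open.
Joint ranges: [-2.94, 2.94], [-0.97, 2.17], [0.19, 2.56], [-1.23, 4.37], [0.02, 3.11], [-2.88, 2.88]. Speed limits (rad/s): [2.39, 2.39, 3.01, 3.14, 3.14, 3.14].

INTERFACE

Orientations are given as a unit quaternion [w, x, y, z].
In Python, from bench import status, capture, workorder gives the robot as it stands.
- The arm moves only by the tool apply_moves, never from a script. Its argument "commands" is a list of rows, each a list of 4 numbers: the shift along the tool's x, y, z in m, then the turn about the tool's z in degrees. In form: [[dx, dy, dz, turn], ...]. A call has 1 to 10 rows; each row is the pose to reach, as a shift and turn from the pose commanded when the call began, along the tool's axes at that moment; what a row does not reach only later rows make up. A row lasts 1/12 s, in which the tool goes at most 41.7 mm and 7.16 degrees, less where a joint would pass 70% of its speed; a pose out of reach is approached as far as the arm can. A call with a gripper value outside its range is refused whole. "hand" is the opening, from 0 (shut) to 1 (fully open), set as the call begins (left out, the last holds). The fingers move at their own pace and stop on an object; the grip force is fixed at half the most. Time passes only in rows, so rows that repeat a pose let the fingers close. It gives the time, the measured TCP pose, the force, the opening and the grip force at its end, in the units of the state.
- status.read_state(): the state, without advancing time (a new reading comes with each control period).
- capture(name): name is "scene" or "side" or "wrist"; returns a dict with "color" (480x640x3 uint8, red, green, blue), "range_z" (480x640 float32, m along the optical axis (not along the pixel's ray), 0 where there is no reading), "K" (3x3 intrinsics, pixels), "k1" (the pictures are not rectified: a ray, as slopes to the right and down, at radius r is drawn at 1 + k1 r^2 times it, then the intrinsics apply), "view" (4x4, takes a point from world to camera coordinates); the wrist camera has in their place "hand_eye" (4x4, takes a point from camera to tool coordinates, whose origin is the TCP and whose axes are the flange's). Camera axes: x right, y down, z forward; pixel columns grow to the right and rows downward; lengths in m; the calibration is good to about 2 mm. A picture is of the moment at which its call begins: read the wrist's pose just before it.
- workorder.hand_in(): hands the job in; it is judged then, once.
The state is a dict: "time_s": time; "q": joint angles; "qd": joint speeds; "joint_efforts": joint torques, N m; "position": TCP position; "tcp_rot": TCP orientation; "contact_force": force on the tool from outside, world axes, zero at the start; "moment": the same for the moment, N m; "finger_gap": finger opening in m; "gripper_force": force on a finger pad.
Only numpy, scipy, OpenCV 4.12 (cv2) and the standard library are available. Lean on these libraries where they do the work, as an engineer would, in place of code of your own. Each camera call takes 0.05 s, during which the arm holds its last target. There are 200 camera calls.

TASK

Set the full tray (there is a carrying bar across its middle) on the ledge of the offcut bin, level, open end towards the bin and its front foot right up against the steel sill rail, and let go of it there with the offcuts still in it. Then lift its tail (there is a bar for it) to tip the tray with that foot kept at the rail, until all three offcuts have slid into the bin and weigh its sprung floor down; lower the empty tray level onto the ledge again, still lined up and close to the rail, and let go. Leave the other things on the table where they are.

Things in the scene. Friction and masses are not known exactly. Their poses are not given: they have to be found in the camera images.
- offcut_bin: Plywood offcut bin fixed right of the saw's fence. Origin on the table under the sill rail's axis, mid width; x points from the ledge into the bin. Ledge: board, top 120 mm above the table, x = -185 to 0, 200 mm wide. Bin proper: inside x = 4 to 212, 212 mm wide (outside 224); side walls 126 mm high up to x = 60, 166 mm beyond, far wall 175 mm.
- bin_floor (a joint): Sinking of the bin's sprung wooden floor (176 x 188 mm), in m: 0 unloaded (its top 35 mm above the table, held by a light spring preload of 0.4 N), growing downwards by about 7 mm for each N of load, stop at 0.026. All three offcuts sink it by about 12 to 25 mm.
- tray: Aluminium tray, 190 long (x) by 192 mm wide, open at its +x end, other sides walled. Origin mid-plan at the underside of its feet; x to the open end. Feet: cross battens 12 mm high, front one x = 40 to 55, rear one -80 to -65. Floor z = 12 to 18, wall tops z = 60. Foot against the rail: origin at x = -61 in the bin's frame. About 0.3 kg, full 0.6 kg; centre of mass below the middle bar.
- carry_bar (a point): Middle of the tray's carrying bar, a round steel bar of 14 mm diameter that spans the tray from side to side (along y, free over 170 mm) at x = -12, z = 125 in the tray's frame: 62 mm of clear height above the highest offcut.
- tail_bar (a point): Middle of the tray's tail bar, a round steel bar of 12 mm diameter along y (free over 140 mm) at x = -135, z = 75 in the tray's frame, 40 mm behind the tail wall and 15 mm above its top. A round bar: it turns between the finger pads as the tray tips, so the gripper may stay upright.
- front_foot (a point): Middle of the lower front edge of the tray's front foot: x = 55, y = 0, z = 0 in the tray's frame.
- bench_block_a: Thickest offcut, a 70 x 140 x 45 mm pale timber block, about 0.23 kg, lying lengthwise in the middle of the tray at the start. Origin in the middle of its underside, y along its length. Friction of wood on the tray about 0.5 to 0.7: it slides at 27 to 36 degrees of tip.
- bench_block_c: Flat offcut, 60 x 130 x 20 mm with one slanted end, about 0.06 kg, lengthwise in the tray beside the thick block (tray's +y side). Origin in the middle of its underside, y along its length.
- offcut_wedge: Small slanted-ended offcut, 30 x 83 x 18 mm, about 0.02 kg, lengthwise in the tray on its -y side. Origin in the middle of its underside, y along its length.
- screw_jar: Bystander: glass jar of screws with lid, 62 mm wide, 92 mm high, behind the tray. Origin in the middle of its underside.
- carton: Bystander: small carton, 45 x 90 x 60 mm, to the left of the tray. Origin in the middle of its underside.
- pencil: Bystander: flat carpenter's pencil, 14 x 162 x 9 mm, on the table in front of the ledge. Origin in the middle of its underside.
- offcut_cube: Bystander: wooden cube-like offcut, 40 x 45 x 38 mm, on the table in front of the ledge near the fence; it stays where it is. Origin in the middle of its underside.
- sill (a point): Middle of the ledge's top edge at the bin: x = 0, y = 0, z = 120 mm in the bin's frame. Here lies the sill rail, a fixed steel rod of 12 mm diameter along y, 200 mm long, axis at x = 0, sunk in the ledge so that its top stands 10.5 mm above the ledge. The tray's floor overhangs its front foot by 40 mm and passes over the rail with 1.5 mm to spare.

How it is judged:
By the outcome, as a careful person would: the job done as asked, in the order asked, and still so for the second after the job is handed in, with the robot touching nothing.
It also fails if it takes over 64 s, if anything falls off the work surface, if the arm or the gripper's body presses on something with over 40 N, if the wrist force passes 120 N, or if a joint passes its speed limit or range.

## Working session

There is one attempt and no reset: what is moved stays moved. The work goes in short steps, Python scripts to look and compute and a tool call to move; the robot and the scene stay as the last step left them, time stands still between calls to the robot, and variables do not carry over. Pictures are saved under pics/ and viewed, at most 10 in all, crops included, and the job is handed in when it is done.

Besides the shell and the picture viewer there is one more tool, called after "Emit:" as name(argument=value, ...) on one line, values as JSON. apply_moves: Moves the arm, as the interface text tells. Its arguments: {"type":"object","properties":{"commands":{"type":"array"},"hand":{"type":"number"}},"required":["commands"]}

```bash
mkdir -p pics
cat > h.py <<'E'
import numpy as np,cv2
from bench import status,capture,workorder
from scipy.spatial.transform import Rotation as R
def cloud(c,T=None):
    K=c["K"];h,w=c["range_z"].shape
    u,v=np.meshgrid(np.arange(w),np.arange(h))
    d=cv2.undistortPoints(np.stack([u,v],-1).reshape(-1,1,2).astype(float),np.array(K,float),np.array([c["k1"],0,0,0.])).reshape(h,w,2)
    z=c["range_z"]; P=np.stack([d[...,0]*z,d[...,1]*z,z],-1)
    if T is None:
        T=np.linalg.inv(c["view"])
    P=P@T[:3,:3].T+T[:3,3]; P[z==0]=np.nan
    return P
def grab(n):
    s=status.read_state(); c=capture(n)
    T=None
    if n=="wrist":
        q=s["tcp_rot"];M=np.eye(4);M[:3,:3]=R.from_quat([q[1],q[2],q[3],q[0]]).as_matrix();M[:3,3]=s["position"];T=M@c["hand_eye"]
    return c,cloud(c,T)
def save(f,im): cv2.imwrite("pics/"+f,im[...,::-1])
E
python3 - <<'E'
from h import *
print(status.read_state())
ims=[]
for n in("scene","side"):
    c,P=grab(n);np.save(n+"P.npy",P);np.save(n+"C.npy",c["color"]);save(n+".png",c["color"]);print(n,c["K"],c["k1"],np.linalg.inv(c["view"]).round(3))
E
```

```text
{'time_s': 0.0, 'q': array([ 1.12258704e+00,  3.13483925e-01,  1.49843342e+00, -2.76150624e-05,
        1.33099084e+00, -2.23390372e-01]), 'qd': array([ 0.00143281, -0.00091998,  0.00023081,  0.00063331,  0.00058726,
       -0.0002663 ]), 'joint_efforts': array([-6.29943679e-04, -4.02215767e+01, -2.52261990e+01,  6.93965773e-02,
        3.53632844e-02, -6.69020892e-05]), 'position': array([0.11703381, 0.51175798, 0.40414494]), 'tcp_rot': array([-2.04088410e-04,  1.12169582e-01,  9.93688861e-01, -6.25445970e-04]), 'contact_force': array([-0.40395174,  0.51678112, -0.29906511]), 'moment': array([-0.01284069,  0.02396001,  0.02323209]), 'gripper_force': 0.0, 'finger_gap': 0.08810405786787001}
scene [[530.21526425   0.         318.25021694]
 [  0.         530.21526425 252.263202  ]
 [  0.           0.           1.        ]] -0.013067500208014175 [[ 0.551 -0.539  0.637 -0.152]
 [-0.834 -0.338  0.436 -0.259]
 [-0.019 -0.771 -0.636  0.818]
 [ 0.     0.     0.     1.   ]]
side [[595.8564112    0.         311.1270463 ]
 [  0.         595.8564112  243.15560522]
 [  0.           0.           1.        ]] -0.026059037258832782 [[-0.833 -0.232  0.503 -0.172]
 [-0.553  0.314 -0.771  1.402]
 [ 0.021 -0.921 -0.39   0.69 ]
 [ 0.     0.     0.     1.   ]]
```

View pics/scene.png

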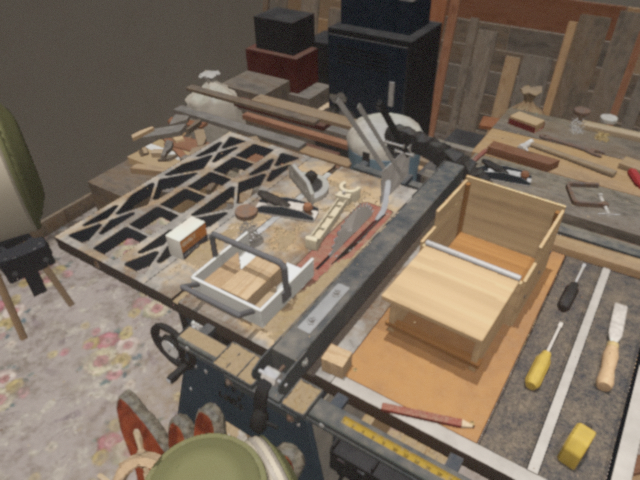

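View pics/side.png

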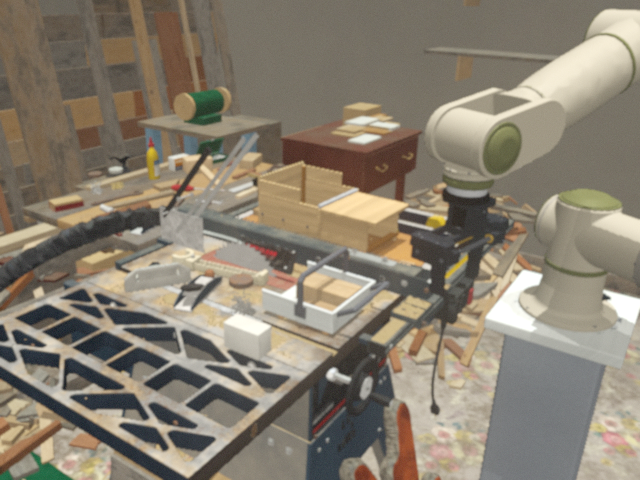

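The scene view shows the tray at about (250,275) with its carrying bar from (215,240) to (287,290), the sill rail from (427,245) to (520,277), and the fence between them. In the side view the tray is at (320,295). Next I'll rectify this into a top-down map.

Run:
```python
from h import *
S=1000
x0,x1,y0,y1=0.15,0.75,-0.4,0.4
out=[]
H=np.full((600,800),-1.);C=np.zeros((600,800,3),np.uint8)
for n in("scene","side"):
    P=np.load(n+"P.npy").reshape(-1,3);c=np.load(n+"C.npy").reshape(-1,3)
    m=np.isfinite(P[:,0])&(P[:,2]>-0.05)&(P[:,2]<.3)
    P=P[m];c=c[m]
    for du in range(2):
     for dv in range(2):
      r=((x1-P[:,0])*S).astype(int)+du;k=((y1-P[:,1])*S).astype(int)+dv
      ok=(r>=0)&(r<600)&(k>=0)&(k<800)
      o=np.argsort(P[:,2])
      o=o[ok[o]]
      for i in o:
        if P[i,2]>H[r[i],k[i]]: H[r[i],k[i]]=P[i,2];C[r[i],k[i]]=c[i]
np.save("H.npy",H)
cm=cv2.applyColorMap(np.clip((H+0.02)/0.22*255,0,255).astype(np.uint8),cv2.COLORMAP_JET);cm[H<-.5]=0
for i in range(0,800,100):cv2.line(cm,(i,0),(i,599),(255,255,255),1)
for i in range(50,600,100):cv2.line(cm,(0,i),(799,i),(255,255,255),1)
cv2.imwrite("pics/top.png",cm)
save("topc.png",C)
```

```text
(no output)
```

View pics/top.png

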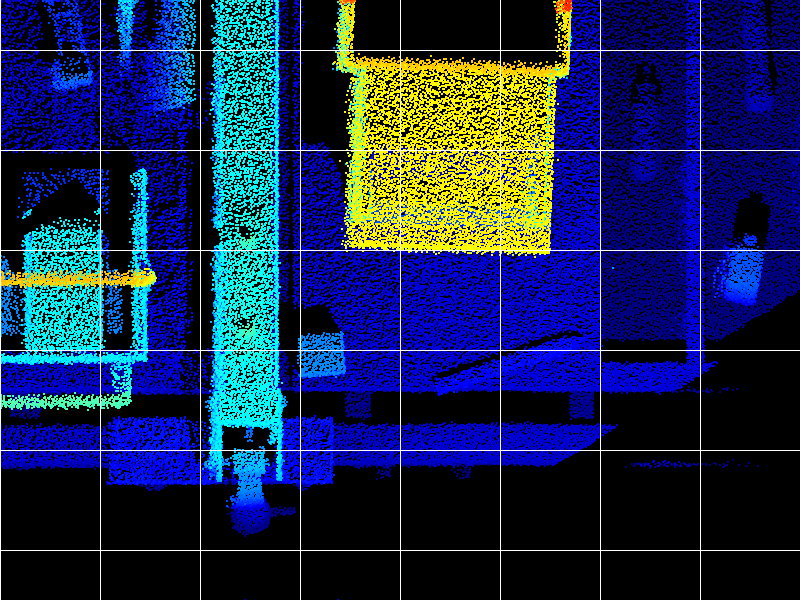

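The map shows the ledge at columns 350–552, rows 72–250, so world x is about 0.50–0.68 and y about −0.05. The tray's carry bar is at row 278 (x≈0.472) and its tail bar at row 402 (x≈0.348). The fence spans columns 215–280. Next I'll fit the exact poses.

Run:
```python
from h import *
A={n:np.load(n+"P.npy").reshape(-1,3) for n in("scene","side")}
def sel(n,b):
    P=A[n];m=np.ones(len(P),bool)
    for i in range(3): m&=(P[:,i]>b[i][0])&(P[:,i]<b[i][1])
    return P[m]
def yfit(P,k=0):
    # x = a + b*y ; robust
    if len(P)<10: return len(P)
    a=np.polyfit(P[:,1],P[:,0],1)
    for _ in range(5):
        r=P[:,0]-np.polyval(a,P[:,1]);g=abs(r)<2*np.std(r)+1e-4;P=P[g];a=np.polyfit(P[:,1],P[:,0],1)
    return dict(n=len(P),yaw=round(np.degrees(np.arctan(-a[0])),2),xmid=np.polyval(a,P[:,1].mean()).round(4),y=(P[:,1].min().round(4),P[:,1].max().round(4)),z=(np.median(P[:,2]).round(4),P[:,2].max().round(4)),std=np.std(P[:,0]-np.polyval(a,P[:,1])).round(4))
for n in A:
    print(n)
    print("carry",yfit(sel(n,((.44,.51),(.2,.5),(.118,.14)))))
    print("tail",yfit(sel(n,((.33,.375),(.2,.5),(.065,.09)))))
    print("rail",yfit(sel(n,((.655,.70),(-.145,.04),(.1265,.14)))))
    L=sel(n,((.48,.66),(-.2,.1),(.108,.128)));print("ledge z",np.median(L[:,2]),len(L))
    # ledge front edge x by y-slices, side edges by x-slices
    if len(L)>200:
        for a in np.arange(.52,.66,.03):
            q=L[abs(L[:,0]-a)<.015];print("  x%.2f y %.4f %.4f"%(a,np.percentile(q[:,1],.7),np.percentile(q[:,1],99.3)))
    print("lipl",[np.percentile(sel(n,((a-.015,a+.015),(.2,.5),(.05,.066)))[:,1],[1,99]).round(4) for a in(.43,.46,.5,.53)])
    T=sel(n,((.38,.402),(.2,.5),(.05,.066)));print("tailwall",yfit(T))
```

```text
scene
carry {'n': 474, 'yaw': np.float64(0.27), 'xmid': np.float64(0.4703), 'y': (np.float64(0.2477), np.float64(0.4519)), 'z': (np.float64(0.128), np.float64(0.1349)), 'std': np.float64(0.0025)}
tail {'n': 382, 'yaw': np.float64(0.5), 'xmid': np.float64(0.3487), 'y': (np.float64(0.2697), np.float64(0.4308)), 'z': (np.float64(0.0782), np.float64(0.0835)), 'std': np.float64(0.0026)}
rail {'n': 302, 'yaw': np.float64(-3.1), 'xmid': np.float64(0.6846), 'y': (np.float64(-0.1446), np.float64(0.0394)), 'z': (np.float64(0.129), np.float64(0.1326)), 'std': np.float64(0.0025)}
ledge z 0.11932454389840597 6625
  x0.52 y -0.1491 0.0469
  x0.55 y -0.1504 0.0460
  x0.58 y -0.1516 0.0442
  x0.61 y -0.1526 0.0435
  x0.64 y -0.1538 0.0424
lipl [array([0.2544, 0.4445]), array([0.2474, 0.4486]), array([0.254, 0.446]), array([0.2539, 0.4448])]
tailwall {'n': 396, 'yaw': np.float64(0.29), 'xmid': np.float64(0.3923), 'y': (np.float64(0.2539), np.float64(0.4471)), 'z': (np.float64(0.0592), np.float64(0.0651)), 'std': np.float64(0.0016)}
side
carry {'n': 302, 'yaw': np.float64(-0.33), 'xmid': np.float64(0.
[... 266 characters left out ...]
85), np.float64(0.0834)), 'std': np.float64(0.0028)}
rail {'n': 72, 'yaw': np.float64(-2.34), 'xmid': np.float64(0.6821), 'y': (np.float64(-0.1436), np.float64(0.0389)), 'z': (np.float64(0.1289), np.float64(0.1321)), 'std': np.float64(0.0028)}
ledge z 0.1190843189318051 1552
  x0.52 y -0.1426 0.0575
  x0.55 y -0.1474 0.0547
  x0.58 y -0.1496 0.0535
  x0.61 y -0.1471 0.0527
  x0.64 y -0.1519 0.0531
lipl [array([0.2608, 0.4536]), array([0.2589, 0.461 ]), array([0.2619, 0.4535]), array([0.2592, 0.4536])]
tailwall {'n': 271, 'yaw': np.float64(0.22), 'xmid': np.float64(0.3899), 'y': (np.float64(0.2551), np.float64(0.4562)), 'z': (np.float64(0.0592), np.float64(0.0652)), 'std': np.float64(0.0016)}
```

Emit:
apply_moves(commands=[[-0.379,-0.0775,0.02,77],[-0.379,-0.0775,0.02,77],[-0.379,-0.0775,0.02,77],[-0.379,-0.0775,0.02,77],[-0.379,-0.0775,0.02,77],[-0.379,-0.0775,0.02,77],[-0.379,-0.0775,0.02,77],[-0.379,-0.0775,0.02,77],[-0.379,-0.0775,0.02,77],[-0.379,-0.0775,0.02,77]], hand=1)

```text
time_s: 0.93
position: [0.4733, 0.3489, 0.3835]
tcp_rot: [0.0, 0.676, 0.737, -0.001]
contact_force: [-0.4, 0.0, -0.1]
finger_gap: 0.0878
gripper_force: 0.0
```

Emit:
apply_moves(commands=[[0,0,0,6.4],[0,0,0,6.4],[0,0,0,6.4]])

```text
time_s: 1.18
position: [0.4691, 0.3518, 0.3844]
tcp_rot: [-0.0, 0.711, 0.703, -0.0]
contact_force: [-0.1, 0.1, 0.9]
finger_gap: 0.0886
gripper_force: 0.0
```

Run:
```python
from h import *
c,P=grab("wrist");save("w1.png",c["color"]);np.save("w1P.npy",P)
print(c["hand_eye"].round(3))
A=P.reshape(-1,3)
def rng(b):
    m=np.all([(A[:,i]>b[i][0])&(A[:,i]<b[i][1]) for i in range(3)],0);return A[m]
for nm,b in dict(carry=((.44,.5),(.27,.43),(.12,.14)),tail=((.33,.375),(.29,.42),(.065,.09)),tw=((.375,.41),(.26,.44),(.05,.066))).items():
    q=rng(b)
    if len(q)>20: a=np.polyfit(q[:,1],q[:,0],1);print(nm,len(q),np.polyval(a,.352),np.degrees(np.arctan(-a[0])),np.percentile(q[:,2],[50,98]),np.percentile(q[:,1],[1,99]))
for a in(.41,.43,.50,.53,.56):
    q=rng(((a-.012,a+.012),(.2,.5),(.05,.066)));
    if len(q)>20:print(a,np.percentile(q[:,1],[.5,99.5]))
```

```text
[[-0.    -0.953 -0.304  0.078]
 [ 1.    -0.    -0.001  0.   ]
 [ 0.001 -0.304  0.953  0.021]
 [ 0.     0.     0.     1.   ]]
carry 5869 0.4733458018725997 0.1370065387336658 [0.13026072 0.13220297] [0.2723877  0.42875997]
tail 3128 0.35187959291751336 -0.0534726460879925 [0.0792951  0.08128213] [0.29400816 0.41889868]
tw 4710 0.39583492558431166 2.138017547213632 [0.06197422 0.06423517] [0.26150305 0.43768507]
0.41 [0.25810053 0.44912081]
0.43 [0.25804882 0.44949684]
0.5 [0.25892641 0.44944351]
0.53 [0.25851456 0.44949425]
0.56 [0.25772994 0.44981165]
```

View pics/w1.png

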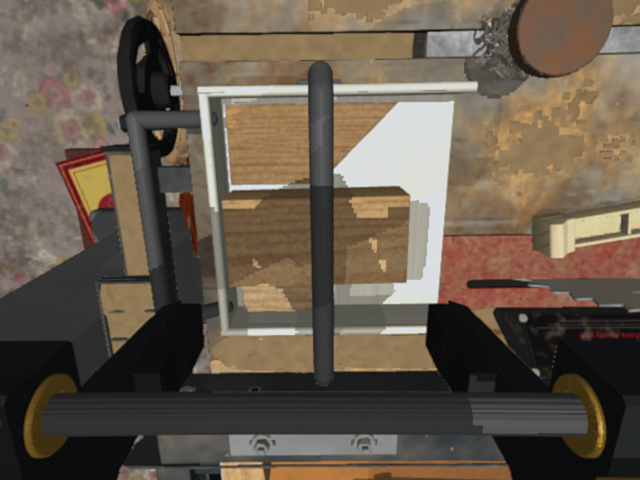

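The wrist view shows the carry bar vertical at column 320, the tail bar at column 155, all three offcuts in the tray, and the jar at the upper right (560,40). The tray centre is at y≈0.354 and the bar at x≈0.473. Descending to grip.

Emit:
apply_moves(commands=[[0.002,0.004,0.03,0],[0.002,0.004,0.06,0],[0.002,0.004,0.09,0],[0.002,0.004,0.105,0],[0.002,0.004,0.112,0],[0.002,0.004,0.112,0],[0.002,0.004,0.112,0]])

```text
time_s: 1.82
position: [0.4732, 0.3541, 0.2737]
tcp_rot: [0.0, 0.712, 0.702, 0.001]
contact_force: [0.6, -0.0, -0.1]
finger_gap: 0.0878
gripper_force: 0.0
```

Emit:
apply_moves(commands=[[0,0,0,0],[0,0,0,0],[0,0,0,0],[0,0,0,0],[0,0,0,0],[0,0,0,0],[0,0,0,0],[0,0,0,0]], hand=0)

```text
time_s: 2.48
position: [0.4733, 0.3537, 0.2727]
tcp_rot: [-0.0, 0.713, 0.702, -0.0]
contact_force: [-0.4, 0.3, 0.0]
finger_gap: 0.0368
gripper_force: 0.0
```

Emit:
apply_moves(commands=[[0,0,0,0],[0,0,0,0],[0,0,0,0],[0,0,0,0],[0,0,0,0],[0,0,0,0],[0,0,0,0]])

```text
time_s: 3.07
position: [0.4734, 0.3537, 0.2728]
tcp_rot: [0.0, 0.713, 0.702, 0.0]
contact_force: [2.7, 0.3, -0.7]
finger_gap: 0.0125
gripper_force: 29.9
```

Emit:
apply_moves(commands=[[0,0,-0.003,0],[0,0,-0.01,0],[0,0,-0.02,0],[0,0,-0.035,0],[0,0,-0.055,0],[0,0,-0.08,0],[0,0,-0.105,0],[0,0,-0.13,0],[0,0,-0.15,0],[0,0,-0.16,0]])

```text
time_s: 3.9
position: [0.4728, 0.3536, 0.4361]
tcp_rot: [0.001, 0.713, 0.702, 0.002]
contact_force: [1.5, 0.5, -6.8]
finger_gap: 0.0121
gripper_force: 30.5
```

Run:
```python
from h import *
print(status.read_state())
```

```text
{'time_s': 3.9, 'q': array([4.43880228e-01, 4.40928198e-01, 1.23428102e+00, 1.12929702e-04,
       1.46263760e+00, 4.59411425e-01]), 'qd': array([-0.0020353 , -0.03355274, -0.17000837,  0.00164167,  0.24062364,
       -0.00059732]), 'joint_efforts': array([-9.08637419e-02, -4.93921387e+01, -2.76751435e+01,  8.82083620e-02,
        3.86872503e-02, -9.87263229e-04]), 'position': array([0.47284282, 0.35364064, 0.43613203]), 'tcp_rot': array([5.60501799e-04, 7.12579464e-01, 7.01588908e-01, 1.78796151e-03]), 'contact_force': array([ 1.49027553,  0.46003897, -6.84602843]), 'moment': array([-0.04665092, -0.11448343, -0.00022885]), 'gripper_force': 30.49060955643654, 'finger_gap': 0.012066143877959573}
```

The lift measures 6.8 N, so the full tray is held. Carrying it over the fence.

Emit:
apply_moves(commands=[[-0.003,0.001,0,0],[-0.011,0.004,0,0],[-0.024,0.009,0,0],[-0.042,0.015,0,0],[-0.063,0.022,0,0],[-0.087,0.031,0,0],[-0.113,0.04,0,0],[-0.142,0.05,0,0],[-0.171,0.061,0,0],[-0.201,0.072,0,0]])

```text
time_s: 4.73
position: [0.5424, 0.149, 0.4313]
tcp_rot: [-0.001, 0.713, 0.701, -0.001]
contact_force: [0.6, 0.5, -5.8]
finger_gap: 0.0124
gripper_force: 30.2
```

Emit:
apply_moves(commands=[[-0.03,0.011,0,0],[-0.06,0.021,0,0],[-0.088,0.031,0,0],[-0.114,0.041,0,0.5],[-0.138,0.049,0,1],[-0.159,0.057,0,1.4],[-0.177,0.063,0,1.4],[-0.19,0.068,0,1.4],[-0.198,0.071,0,1.4],[-0.201,0.0715,0,1.4]])

```text
time_s: 5.57
position: [0.6106, -0.052, 0.4318]
tcp_rot: [-0.001, 0.722, 0.692, -0.0]
contact_force: [-0.5, -0.2, -7.7]
finger_gap: 0.0126
gripper_force: 30.2
```

Emit:
apply_moves(commands=[[0,0,0,0],[0,0,0,0],[0,0,0,0]])

```text
time_s: 5.82
position: [0.6102, -0.0496, 0.4328]
tcp_rot: [-0.0, 0.721, 0.693, 0.0]
contact_force: [-0.5, 0.3, -6.7]
finger_gap: 0.0124
gripper_force: 30.2
```

```bash
cat > see.py <<'E'
from h import *
import sys
tag=sys.argv[1];zt=float(sys.argv[2]) # feet height guess
s=status.read_state();print(s["position"].round(4),s["tcp_rot"].round(4))
def lin(q):
    a=np.polyfit(q[:,1],q[:,0],1)
    for _ in range(6):
        r=q[:,0]-np.polyval(a,q[:,1]);q=q[abs(r)<2*r.std()+1e-4];a=np.polyfit(q[:,1],q[:,0],1)
    return [len(q),np.polyval(a,-.053).round(4),np.degrees(np.arctan(-a[0])).round(2),np.median(q[:,2]).round(4),np.percentile(q[:,1],[.5,99.5]).round(4)]
for n in("scene","side","wrist"):
    c,P=grab(n);save(tag+n+".png",c["color"]);np.save(tag+n+"P.npy",P);A=P.reshape(-1,3)
    def rng(*b): return A[np.all([(A[:,i]>b[i][0])&(A[:,i]<b[i][1]) for i in range(3)],0)]
    print(n)
    for nm,b in dict(carry=((.57,.65),(-.16,.05),(zt+.118,zt+.14)),tail=((.45,.52),(-.12,.015),(zt+.065,zt+.09)),tw=((.51,.545),(-.14,.04),(zt+.054,zt+.07)),rail=((.66,.71),(-.145,.035),(.1265,.14)),ledgefront=((.48,.52),(-.145,.035),(.112,.125))).items():
        q=rng(*b)
        if len(q)>30: print("  ",nm,lin(q))
    print("   wall y",[np.percentile(q[:,1],[.5,99.5]).round(4) for a in(.55,.58,.65,.68) if len(q:=rng((a-.012,a+.012),(-.2,.1),(zt+.053,zt+.066)))>20])
    print("   ledge y",[np.percentile(q[:,1],[.5,99.5]).round(4) for a in(.51,.53,.55) if len(q:=rng((a-.012,a+.012),(-.2,.1),(.112,.125)))>20])
E
python3 see.py h1 .163
```

```text
[ 0.6102 -0.0496  0.4328] [-2.000e-04  7.208e-01  6.932e-01  1.000e-04]
scene
   carry [446, np.float64(0.6061), np.float64(-1.85), np.float64(0.2872), array([-0.1476,  0.0467])]
   tail [505, np.float64(0.485), np.float64(-1.98), np.float64(0.2357), array([-0.1192,  0.0135])]
   tw [501, np.float64(0.532), np.float64(-1.0), np.float64(0.2204), array([-0.1392,  0.0381])]
   ledgefront [965, np.float64(0.5083), np.float64(-1.62), np.float64(0.119), array([-0.1445,  0.0334])]
   wall y [array([-0.144 ,  0.0459]), array([-0.1449,  0.0461]), array([-0.1021,  0.0423]), array([-0.1483,  0.0429])]
   ledge y [array([-0.1488,  0.0473]), array([-0.1497,  0.0468]), array([-0.1506,  0.0467])]
side
   carry [202, np.float64(0.601), np.float64(-2.71), np.float64(0.2891), array([-0.1398,  0.0486])]
   tail [89, np.float64(0.4817), np.float64(-1.75), np.float64(0.2347), array([-0.119 ,  0.0148])]
   tw [129, np.float64(0.5308), np.float64(1.4), np.float64(0.2202), array([-0.139 ,  0.0377])]
   rail [39, np.float64(0.682), np.float64(-0.95), np.float64(0.1288), array([-0.0653,  0.0348])]
   ledgefront [211, np.float64(0.5058), np.float64(-1.92), np.float64(0.1189), array([-0.1429,  0.0343])]
   wall y [array([-0.1401,  0.0572]), array([-0.1419,  0.0544]), array([-0.1473,  0.0538]), array([-0.1507,  0.0494])]
   ledge y [array([-0.1425,  0.0568]), array([-0.1458,  0.0559]), array([-0.1473,  0.0549])]
wrist
   carry [17452, np.float64(0.6102), np.float64(-1.83), np.float64(0.2904), array([-0.102 ,  0.0491])]
   tail [6457, np.float64(0.4913), np.float64(-1.66), np.float64(0.2369), array([-0.0992,  0.0145])]
   tw [5581, np.float64(0.5363), np.float64(2.72), np.float64(0.221), array([-0.0801,  0.0393])]
   wall y [array([-0.0807,  0.0484]), array([-0.1434,  0.0474]), array([-0.0836,  0.0453]), array([-0.0842,  0.0446])]
   ledge y []
```

Compared with the ledge, the tray sits about 3.5 mm to +y and 5 mm short of the rail. It is level and yawed about −1.8° (bin about −2.2°). Correcting that and lowering.

Emit:
apply_moves(commands=[[-0.0015,0,0.003,0.2],[-0.0035,0,0.009,0.4],[-0.0035,0,0.017,0.4],[-0.0035,0,0.025,0.4],[-0.0035,0,0.031,0.4],[-0.0035,0,0.034,0.4],[-0.0035,0,0.036,0.4],[-0.0035,0,0.037,0.4],[-0.0035,0,0.038,0.4],[-0.0035,0,0.038,0.4]])

```text
time_s: 6.8
position: [0.6103, -0.054, 0.3948]
tcp_rot: [0.0, 0.724, 0.69, 0.0]
contact_force: [0.2, 0.5, -7.1]
finger_gap: 0.0127
gripper_force: 30.3
```

Emit:
apply_moves(commands=[[0,0,0.001,0],[0,0,0.001,0],[0,0,0.001,0]])

```text
time_s: 7.05
position: [0.6103, -0.054, 0.3939]
tcp_rot: [0.0, 0.724, 0.69, 0.0]
contact_force: [-0.0, -0.1, -7.1]
finger_gap: 0.0123
gripper_force: 30.2
```

Emit:
apply_moves(commands=[[0,0,0.001,0],[0,0,0.001,0],[0,0,0.001,0]])

```text
time_s: 7.3
position: [0.6104, -0.054, 0.3933]
tcp_rot: [0.001, 0.724, 0.69, 0.001]
contact_force: [3.0, 0.7, -2.6]
finger_gap: 0.0126
gripper_force: 29.9
```

Emit:
apply_moves(commands=[[0,0.001,0.0005,0],[0,0.002,0.0005,0],[0,0.003,0.0005,0],[0,0.003,0.0005,0]])

```text
time_s: 7.63
position: [0.6132, -0.054, 0.3927]
tcp_rot: [-0.0, 0.724, 0.69, -0.0]
contact_force: [-5.3, 2.2, 3.5]
finger_gap: 0.0126
gripper_force: 29.4
```

Emit:
apply_moves(commands=[[0,0.0007,0,0],[0,0.0015,0,0],[0,0.0015,0,0]])

```text
time_s: 7.88
position: [0.6144, -0.0541, 0.3933]
tcp_rot: [-0.0, 0.724, 0.69, -0.0]
contact_force: [-8.2, 1.9, 6.1]
finger_gap: 0.0131
gripper_force: 29.2
```

```bash
python3 see.py h2 .1195; python3 -c "
import cv2;a=cv2.imread('pics/h2scene.png')[150:350,360:580];b=cv2.imread('pics/h2side.png')[130:290,240:440]
cv2.imwrite('pics/h2c.png',__import__('numpy').hstack([cv2.resize(a,(400,364)),cv2.resize(b,(400,364))]))"
```

```text
[ 0.6144 -0.0541  0.3933] [-3.000e-04  7.235e-01  6.903e-01 -4.000e-04]
scene
   carry [466, np.float64(0.61), np.float64(-2.43), np.float64(0.2477), array([-0.1573,  0.0451])]
   tail [466, np.float64(0.4877), np.float64(-2.17), np.float64(0.1997), array([-0.1194,  0.0136])]
   tw [542, np.float64(0.532), np.float64(-2.19), np.float64(0.1809), array([-0.1386,  0.0396])]
   rail [539, np.float64(0.6866), np.float64(-2.52), np.float64(0.1375), array([-0.135,  0.03 ])]
   ledgefront [999, np.float64(0.5087), np.float64(-1.23), np.float64(0.1189), array([-0.1444,  0.0343])]
   wall y [array([-0.1488,  0.0411]), array([-0.1501,  0.0408]), array([-0.108 ,  0.0382]), array([-0.1542,  0.036 ])]
   ledge y [array([-0.1489,  0.0474]), array([-0.1497,  0.0475]), array([-0.1508,  0.0465])]
side
   carry [160, np.float64(0.6076), np.float64(-2.29), np.float64(0.2474), array([-0.1526,  0.049 ])]
   tail [95, np.float64(0.4847), np.float64(-2.49), np.float64(0.1987), array([-0.116 ,  0.0126])]
   tw [141, np.float64(0.5314), np.float64(0.02), np.float64(0.182), array([-0.1342,  0.0396])]
   ledgef
[... 282 characters left out ...]
array([-0.1492,  0.0552])]
wrist
   carry [17914, np.float64(0.6143), np.float64(-2.25), np.float64(0.2507), array([-0.1057,  0.0481])]
   tail [6855, np.float64(0.4941), np.float64(-2.13), np.float64(0.2004), array([-0.1002,  0.0146])]
   tw [5548, np.float64(0.5358), np.float64(-1.63), np.float64(0.1831), array([-0.083 ,  0.0395])]
   rail [12848, np.float64(0.6963), np.float64(7.12), np.float64(0.1371), array([-0.1161,  0.0326])]
   ledgefront [142, np.float64(0.5018), np.float64(-2.35), np.float64(0.1189), array([-0.1165,  0.034 ])]
   wall y [array([-0.0834,  0.0443]), array([-0.1471,  0.0431]), array([-0.0888,  0.0402]), array([-0.0897,  0.0393])]
   ledge y [array([-0.1164,  0.0444])]
```

View pics/h2c.png

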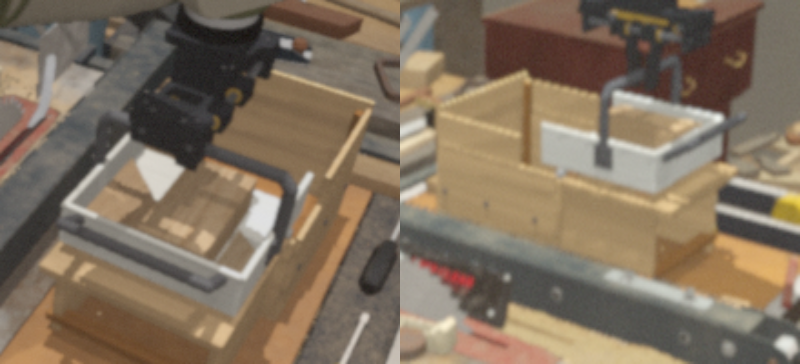

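The crops show the tray on the ledge and lined up, its open end over the sill, offcuts inside. To tell friction from rail contact, I'll ease the downward load and keep pushing.

Emit:
apply_moves(commands=[[0,0,-0.0012,0],[0,0,-0.0012,0],[0,0,-0.0012,0]])

```text
time_s: 8.28
position: [0.6146, -0.0543, 0.3934]
tcp_rot: [-0.0, 0.724, 0.69, -0.0]
contact_force: [-5.2, 0.7, 1.2]
finger_gap: 0.0125
gripper_force: 29.7
```

Emit:
apply_moves(commands=[[0,0.0007,0,0],[0,0.0015,0,0],[0,0.0015,0,0]])

```text
time_s: 8.53
position: [0.6161, -0.0543, 0.3941]
tcp_rot: [-0.0, 0.724, 0.69, -0.0]
contact_force: [-8.2, 1.0, 5.2]
finger_gap: 0.0124
gripper_force: 29.4
```

Emit:
apply_moves(commands=[[0,0.0007,0,0],[0,0.0015,0,0],[0,0.0015,0,0]])

```text
time_s: 8.78
position: [0.6174, -0.0543, 0.3948]
tcp_rot: [-0.0, 0.724, 0.69, -0.0]
contact_force: [-9.2, 0.7, 8.6]
finger_gap: 0.0126
gripper_force: 29.1
```

Tool motion and force look like the tray pitching forward about its front foot. I'll back off to level and let go, then measure the real gap.

Emit:
apply_moves(commands=[[0,-0.001,0.0005,0],[0,-0.002,0.001,0],[0,-0.003,0.0015,0],[0,-0.003,0.0015,0]])

```text
time_s: 9.12
position: [0.6144, -0.0542, 0.3933]
tcp_rot: [0.0, 0.724, 0.69, -0.0]
contact_force: [-8.5, 0.3, 7.9]
finger_gap: 0.0127
gripper_force: 29.2
```

Emit:
apply_moves(commands=[[0,0,0,0],[0,0,0,0],[0,0,0,0],[0,0,0,0],[0,0,0,0],[0,0,0,0],[0,0,0,0]], hand=0.5)

```text
time_s: 9.7
position: [0.6149, -0.0542, 0.3919]
tcp_rot: [0.0, 0.724, 0.69, 0.0]
contact_force: [0.8, -0.2, 1.1]
finger_gap: 0.0443
gripper_force: 0.0
```

```bash
python3 see.py h3 .1195; python3 -c "
import cv2;a=cv2.imread('pics/h3side.png')[190:250,270:400]
cv2.imwrite('pics/h3c.png',cv2.resize(a,(780,360),interpolation=cv2.INTER_CUBIC))"
```

```text
[ 0.6149 -0.0542  0.3919] [1.000e-04 7.236e-01 6.903e-01 1.000e-04]
scene
   carry [472, np.float64(0.6091), np.float64(-2.3), np.float64(0.2472), array([-0.1563,  0.043 ])]
   tail [463, np.float64(0.4871), np.float64(-2.12), np.float64(0.1977), array([-0.1191,  0.0144])]
   tw [522, np.float64(0.5318), np.float64(-2.15), np.float64(0.1802), array([-0.1391,  0.0389])]
   rail [515, np.float64(0.686), np.float64(-2.32), np.float64(0.1375), array([-0.1355,  0.0301])]
   ledgefront [976, np.float64(0.5085), np.float64(-1.25), np.float64(0.119), array([-0.1442,  0.0335])]
   wall y [array([-0.149 ,  0.0411]), array([-0.1502,  0.0398]), array([-0.1081,  0.0381]), array([-0.1543,  0.036 ])]
   ledge y [array([-0.149 ,  0.0475]), array([-0.1496,  0.047 ]), array([-0.151 ,  0.0476])]
side
   carry [270, np.float64(0.6078), np.float64(-2.16), np.float64(0.2479), array([-0.1456,  0.0486])]
   tail [100, np.float64(0.484), np.float64(-2.6), np.float64(0.1975), array([-0.1174,  0.0141])]
   tw [130, np.float64(0.5305), np.float64(-1.25), np.float64(0.181), array([-0.1386,  0.0393])]
   ledgefro
[... 278 characters left out ...]
, array([-0.1462,  0.0565])]
wrist
   carry [17578, np.float64(0.6133), np.float64(-2.18), np.float64(0.2501), array([-0.1048,  0.0479])]
   tail [5647, np.float64(0.4935), np.float64(-2.26), np.float64(0.1987), array([-0.0742,  0.0146])]
   tw [6080, np.float64(0.537), np.float64(0.32), np.float64(0.1819), array([-0.0926,  0.0394])]
   rail [13304, np.float64(0.6959), np.float64(6.43), np.float64(0.1372), array([-0.1254,  0.0325])]
   ledgefront [106, np.float64(0.5017), np.float64(-2.18), np.float64(0.1187), array([-0.1155,  0.0336])]
   wall y [array([-0.146 ,  0.0441]), array([-0.148 ,  0.0428]), array([-0.1504,  0.0402]), array([-0.0921,  0.039 ])]
   ledge y [array([-0.1154,  0.0429])]
```

The tray now sits level with feet at z≈0.120, an estimated 0–2 mm from the rail, yaw −2.2°. I'll move to the tail bar, which is low enough to push squarely against the rail.

Emit:
apply_moves(commands=[[0,0,-0.02,0],[0,0,-0.05,0],[0,0,-0.08,0],[0,-0.03,-0.09,0],[0,-0.065,-0.09,0],[0,-0.1,-0.09,0],[0,-0.1235,-0.09,0],[0,-0.1235,-0.06,0],[0,-0.1235,-0.03,0],[0,-0.1235,-0.015,0]], hand=0.38)

```text
time_s: 10.68
position: [0.4906, -0.0482, 0.4045]
tcp_rot: [-0.001, 0.724, 0.69, -0.001]
contact_force: [0.5, -0.5, -0.8]
finger_gap: 0.0334
gripper_force: 0.0
```

Run:
```python
from h import *
s=status.read_state();print(s["position"].round(4),s["tcp_rot"].round(4),s["finger_gap"])
c,P=grab("wrist");save("w4.png",c["color"]);A=P.reshape(-1,3)
q=A[(A[:,2]>.188)&(A[:,2]<.21)&(A[:,0]>.46)&(A[:,0]<.52)&(A[:,1]>-.11)&(A[:,1]<.01)]
for lo,hi in((-.11,-.07),(-.07,-.03),(-.03,.01)):
    r=q[(q[:,1]>lo)&(q[:,1]<hi)]
    if len(r)>20: print(len(r),np.percentile(r[:,0],[2,50,98]).round(4),np.percentile(r[:,2],[50,98]).round(4))
# front edge of ledge
L=A[(A[:,2]>.114)&(A[:,2]<.124)&(A[:,1]>-.13)&(A[:,1]<.03)&(A[:,0]>.48)&(A[:,0]<.53)]
for y in np.arange(-.12,.03,.03):
    r=L[abs(L[:,1]-y)<.01]
    if len(r)>10: print("edge",y.round(3),np.percentile(r[:,0],1).round(4))
```

```text
[ 0.4906 -0.0482  0.4045] [-1.100e-03  7.236e-01  6.902e-01 -6.000e-04] 0.03343141769738003
1500 [0.4829 0.4889 0.4947] [0.1993 0.2011]
1853 [0.4844 0.4904 0.4963] [0.1993 0.2011]
2248 [0.486  0.4919 0.4978] [0.1993 0.2012]
edge -0.12 0.4989
edge -0.09 0.5
edge -0.06 0.5011
edge -0.03 0.5022
edge 0.0 0.5032
```

View pics/w4.png

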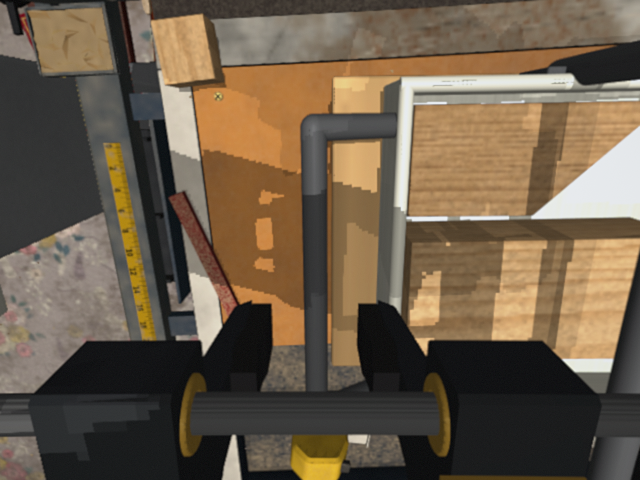

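The wrist view shows the fingers (x≈240 and 375) straddling the tail bar at column 315, with clear room to the tail wall at 400. Measured against the ledge's front edge, the tail bar is at bin x = −196 mm, which is snug at the rail, and its yaw matches. I'll grip it and confirm with a light push.

Emit:
apply_moves(commands=[[0,0,0.02,0],[0,0,0.04,0],[0,0,0.053,0],[0,0,0.059,0],[0,0,0.059,0]])

```text
time_s: 11.15
position: [0.4915, -0.0484, 0.3476]
tcp_rot: [-0.001, 0.724, 0.69, -0.0]
contact_force: [0.2, 1.1, 1.3]
finger_gap: 0.0336
gripper_force: 0.0
```

Emit:
apply_moves(commands=[[0,0,0,0],[0,0,0,0],[0,0,0,0],[0,0,0,0],[0,0,0,0],[0,0,0,0],[0,0,0,0],[0,0,0,0]], hand=0)

```text
time_s: 11.82
position: [0.4908, -0.0484, 0.3487]
tcp_rot: [-0.001, 0.723, 0.69, -0.001]
contact_force: [-9.1, 0.7, 6.4]
finger_gap: 0.0111
gripper_force: 30.0
```

Emit:
apply_moves(commands=[[0,0.0005,0,0],[0,0.001,0,0],[0,0.001,0,0]])

```text
time_s: 12.07
position: [0.4913, -0.0484, 0.3487]
tcp_rot: [-0.002, 0.723, 0.69, -0.002]
contact_force: [-15.4, 0.2, 11.2]
finger_gap: 0.0108
gripper_force: 30.0
```

A 1 mm push gives 15 N, so the foot is firmly on the rail. I'll ease off, let go there and regrip.

Emit:
apply_moves(commands=[[0,-0.0015,0,0],[0,-0.0015,0,0]])

```text
time_s: 12.23
position: [0.4905, -0.0484, 0.3487]
tcp_rot: [-0.0, 0.723, 0.69, -0.0]
contact_force: [-6.5, 0.5, 7.3]
finger_gap: 0.011
gripper_force: 30.0
```

Emit:
apply_moves(commands=[[0,0,0,0],[0,0,0,0],[0,0,0,0],[0,0,0,0],[0,0,0,0],[0,0,0,0],[0,0,0,0]], hand=0.38)

```text
time_s: 12.82
position: [0.491, -0.0484, 0.3479]
tcp_rot: [-0.0, 0.724, 0.69, -0.0]
contact_force: [0.6, 0.6, -0.2]
finger_gap: 0.0336
gripper_force: 0.0
```

```bash
cat > t.py <<'E'
from h import *
s=status.read_state();print(s["time_s"],s["position"].round(4),s["tcp_rot"].round(4),s["finger_gap"])
c,P=grab("wrist");A=P.reshape(-1,3)
q=A[(A[:,2]>.188)&(A[:,2]<.21)&(A[:,0]>.46)&(A[:,0]<.52)&(A[:,1]>-.11)&(A[:,1]<.015)]
for lo,hi in((-.11,-.07),(-.07,-.03),(-.03,.015)):
    r=q[(q[:,1]>lo)&(q[:,1]<hi)]
    if len(r)>20: print(len(r),r[:,1].mean().round(4),np.percentile(r[:,0],[2,50,98]).round(4),np.percentile(r[:,2],[50,98]).round(4))
L=A[(A[:,2]>.114)&(A[:,2]<.124)&(A[:,1]>-.13)&(A[:,1]<.045)&(A[:,0]>.48)&(A[:,0]<.53)]
for y in np.arange(-.12,.05,.03):
    r=L[abs(L[:,1]-y)<.01]
    if len(r)>10: print("edge",y.round(3),np.percentile(r[:,0],1).round(4))
E
python3 t.py
```

```text
12.8167 [ 0.491  -0.0484  0.3479] [-0.      0.7236  0.6903 -0.    ] 0.0336418826617698
1346 -0.0964 [0.4828 0.4887 0.4942] [0.1994 0.201 ]
6460 -0.0446 [0.4619 0.4901 0.5185] [0.1996 0.2093]
4792 -0.0064 [0.4861 0.492  0.4978] [0.1994 0.2011]
edge -0.12 0.4984
edge -0.09 0.4999
edge -0.06 0.5011
edge -0.03 0.5021
edge 0.0 0.5031
edge 0.03 0.5046
```

Emit:
apply_moves(commands=[[0,-0.0006,0,0],[0,-0.0006,0,0],[0,-0.0006,0,0],[0,-0.0006,0,0],[0,-0.0006,0,0],[0,-0.0006,0,0],[0,-0.0006,0,0],[0,-0.0006,0,0]], hand=0)

```text
time_s: 13.53
position: [0.4903, -0.0484, 0.3479]
tcp_rot: [0.0, 0.724, 0.69, 0.0]
contact_force: [0.6, 0.2, -0.3]
finger_gap: 0.0111
gripper_force: 30.0
```

Emit:
apply_moves(commands=[[0,0.001,-0.004,0],[0,0.0033,-0.0085,0],[0,0.005,-0.0127,0],[0,0.0069,-0.0168,0],[0,0.011,-0.025,0],[0,0.0152,-0.033,0],[0,0.02,-0.0408,0],[0,0.0249,-0.0483,0],[0,0.0249,-0.0483,0],[0,0.0249,-0.0483,0]])

```text
time_s: 14.37
position: [0.5153, -0.0495, 0.3966]
tcp_rot: [0.0, 0.723, 0.69, -0.0]
contact_force: [-2.5, 0.3, -1.7]
finger_gap: 0.0108
gripper_force: 30.0
```

Run:
```python
from h import *
a,_=grab("scene");b,_=grab("side")
save("t15.png",np.hstack([cv2.resize(a["color"][150:350,360:580],(400,364)),cv2.resize(b["color"][130:290,240:440],(400,364))]))
```

```text
(no output)
```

View pics/t15.png

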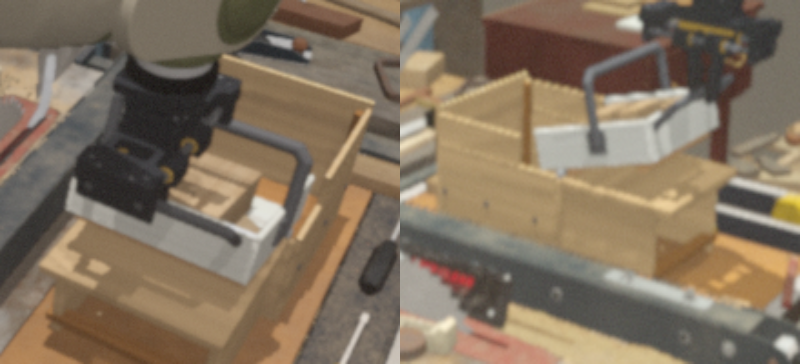

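At 15° the tray pivots at the sill as intended, and forces are small. Tipping further.

Emit:
apply_moves(commands=[[0,0.0054,-0.0073,0],[0,0.011,-0.0145,0],[0,0.017,-0.0213,0],[0.0002,0.0233,-0.0279,0],[0.0002,0.0265,-0.0311,0],[0.0003,0.0298,-0.0343,0],[0.0003,0.0332,-0.0373,0],[0.0004,0.0366,-0.0403,0],[0.0004,0.0366,-0.0403,0]])

```text
time_s: 15.22
position: [0.5514, -0.0508, 0.4378]
tcp_rot: [-0.0, 0.724, 0.69, -0.001]
contact_force: [-11.3, 1.7, 7.1]
finger_gap: 0.011
gripper_force: 30.0
```

Emit:
apply_moves(commands=[[0,0.0035,-0.0029,0],[0,0.007,-0.0057,0],[0.0001,0.0107,-0.0084,0],[0.0001,0.0144,-0.0111,0],[0.0002,0.0181,-0.0137,0],[0.0002,0.0219,-0.0162,0],[0.0003,0.0257,-0.0186,0],[0.0003,0.0297,-0.0209,0],[0.0003,0.0297,-0.0209,0],[0.0003,0.0297,-0.0209,0]])

```text
time_s: 16.05
position: [0.5811, -0.0519, 0.4589]
tcp_rot: [0.001, 0.724, 0.69, -0.0]
contact_force: [-6.8, 0.4, 7.9]
finger_gap: 0.0109
gripper_force: 30.0
```

Run:
```python
from h import *
a,_=grab("scene");b,_=grab("side")
save("t40.png",np.hstack([cv2.resize(a["color"][150:350,360:580],(400,364)),cv2.resize(b["color"][130:290,240:440],(400,364))]))
```

```text
(no output)
```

View pics/t40.png

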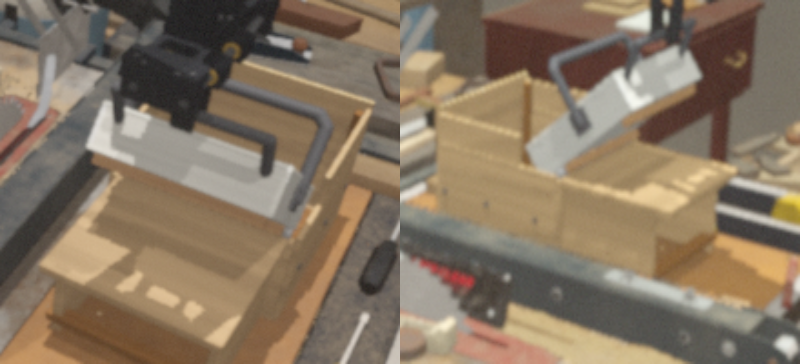

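At 40° the tray is clear of the walls, with the foot still at the rail. I'll check numerically for anything left on the tray floor.

```bash
cat > intray.py <<'E'
from h import *
import sys
th=np.radians(float(sys.argv[1]))
yaw=np.radians(-2.15)
for n in("wrist","scene","side"):
    c,P=grab(n);save(f"it{sys.argv[1]}{n}.png",c["color"]);A=P.reshape(-1,3);A=A[np.isfinite(A[:,0])]
    B=A-[.6867,-.0545,0]; cb,sb=np.cos(yaw),np.sin(yaw)
    X=B[:,0]*cb+B[:,1]*sb;Y=-B[:,0]*sb+B[:,1]*cb;Z=B[:,2]-.1245
    tx=X*np.cos(th)-Z*np.sin(th)+.061;tz=X*np.sin(th)+Z*np.cos(th)+.0045
    m=(abs(Y)<.088)&(abs(tx)<.088)
    h=np.histogram(tz[m],[-.02,0,.012,.026,.033,.045,.055,.07,.09])[0];print(n,"tray z hist",h)
    for lo,hi,nm in((.026,.036,'c?'),(.055,.07,'a?')):
        k=m&(tz>lo)&(tz<hi)
        if k.sum()>20: print("   ",nm,tx[k].mean().round(3),Y[k].mean().round(3))
    m=(X>.02)&(X<.2)&(abs(Y)<.1);z=B[m,2]
    print("   bin z hist",np.histogram(z,np.arange(0,.12,.01))[0])
E
python3 intray.py 40
```

```text
wrist tray z hist [    0     0 25990   963  1785  1496  1439    23]
    c? 0.073 -0.004
    a? 0.028 0.04
   bin z hist [ 265 4752  282 5355  231  259  292  316  296  321  345]
scene tray z hist [894 648   0   0   0   0   3   5]
   bin z hist [ 0 61  0  0  0  0  0  0  0  0  0]
side tray z hist [308 354   5   4  10   3   2   1]
   bin z hist [0 0 0 2 5 5 3 4 6 9 6]
```

View pics/it40wrist.png

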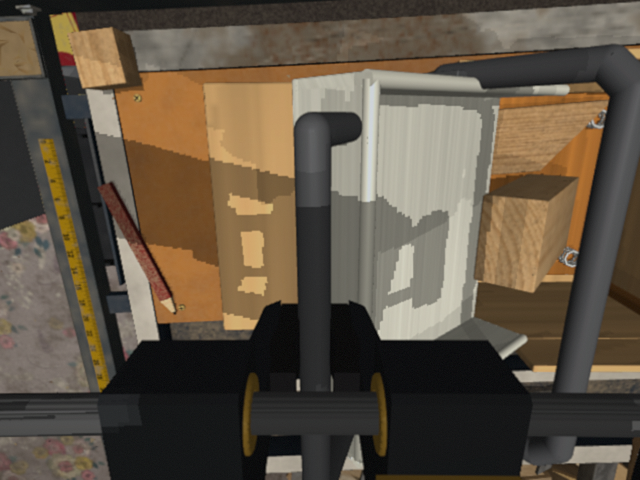

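The wrist view shows the visible tray floor empty (380–490, 100–330), with the thick block at (525,235) and the flat one at (550,140) in the bin. The −y part is hidden by the gripper. I'll tip a little further for the wedge and ease the push slightly.

Emit:
apply_moves(commands=[[0,0.002,-0.002,0],[0,0.005,-0.0039,0],[0,0.0082,-0.0056,0],[0.0001,0.0117,-0.007,0],[0.0002,0.0151,-0.0084,0],[0.0002,0.0151,-0.0084,0],[0.0002,0.0151,-0.0084,0]])

```text
time_s: 16.88
position: [0.5967, -0.0525, 0.467]
tcp_rot: [0.001, 0.724, 0.69, 0.0]
contact_force: [-5.3, -0.1, 7.5]
finger_gap: 0.0108
gripper_force: 30.0
```

```bash
python3 intray.py 45
```

```text
wrist tray z hist [    0     0 21223   855  1629  1372  1698    25]
    c? 0.07 -0.004
    a? 0.042 0.024
   bin z hist [ 312 4499  227 5612  298  340  381  386  410  447  604]
scene tray z hist [1041 1077    0    0    0    0    1   13]
   bin z hist [ 0 56  0  0  0  0  0  0  1  0  1]
side tray z hist [331 452  12   4   9   6   2   1]
   bin z hist [ 0  0  0  1  6  2  3  6 10  7  6]
```

Emit:
apply_moves(commands=[[0,-0.0035,0.0018,0],[0,-0.008,0.0044,0],[0,-0.0158,0.0084,0],[0,-0.0235,0.0132,0],[0,-0.031,0.0182,0],[0,-0.0384,0.0236,0],[0,-0.0454,0.0293,0],[0,-0.052,0.0353,0],[0,-0.0587,0.0417,0],[-0.0004,-0.071,0.0551,0]])

```text
time_s: 17.87
position: [0.5263, -0.0496, 0.4115]
tcp_rot: [0.002, 0.724, 0.69, 0.002]
contact_force: [1.7, 0.4, -1.1]
finger_gap: 0.0108
gripper_force: 30.0
```

```bash
python3 intray.py 20
```

```text
wrist tray z hist [    0     0 49680   190   374   213   947     1]
    c? -0.006 0.087
    a? -0.037 0.087
   bin z hist [   0  154   42 1116   51   50   59   67   71   67   96]
scene tray z hist [136 132 522   1   0   0   0   2]
   bin z hist [  0 108  21  11   3   5   6  10  12  16  15]
side tray z hist [243  96   9   3  11  11  19   0]
   bin z hist [ 0  0  0  1  4  8  3  3 16 28 15]
```

The tray reads empty at 20°. Lowering to level.

Emit:
apply_moves(commands=[[0,-0.0055,0.007,0],[0,-0.0108,0.0145,0],[0,-0.0157,0.022,0],[0,-0.0204,0.0298,0],[0,-0.0246,0.0378,0],[0,-0.0286,0.046,0],[0,-0.0312,0.052,0],[0,-0.0334,0.057,0],[0,-0.0352,0.0608,0],[0,-0.0352,0.0622,0]])

```text
time_s: 18.85
position: [0.4903, -0.0478, 0.348]
tcp_rot: [-0.0, 0.724, 0.69, -0.0]
contact_force: [-3.4, 0.7, 2.0]
finger_gap: 0.0111
gripper_force: 30.0
```

Emit:
apply_moves(commands=[[0,0.0003,0.001,0],[0,0.0005,0.001,0],[0,0.0005,0.001,0]])

```text
time_s: 19.1
position: [0.4908, -0.0479, 0.3475]
tcp_rot: [-0.001, 0.724, 0.69, -0.001]
contact_force: [-6.6, -0.6, 2.6]
finger_gap: 0.0107
gripper_force: 30.0
```

Emit:
apply_moves(commands=[[0,0.0005,0,0],[0,0.001,0,0],[0,0.001,0,0]])

```text
time_s: 19.35
position: [0.4913, -0.048, 0.3473]
tcp_rot: [-0.002, 0.723, 0.69, -0.002]
contact_force: [-12.7, -1.7, 3.9]
finger_gap: 0.011
gripper_force: 30.0
```

Firm against the rail again (13 N). Easing off, letting go and lifting clear.

Emit:
apply_moves(commands=[[0,-0.0015,0,0],[0,-0.0015,0,0]])

```text
time_s: 19.52
position: [0.4904, -0.0479, 0.3476]
tcp_rot: [-0.0, 0.724, 0.69, 0.0]
contact_force: [-4.3, 1.0, 0.7]
finger_gap: 0.011
gripper_force: 30.0
```

Emit:
apply_moves(commands=[[0,0,0,0],[0,0,0,0],[0,0,0,0],[0,0,0,0],[0,0,0,0],[0,0,0,0],[0,0,0,0]], hand=0.38)

```text
time_s: 20.1
position: [0.4905, -0.0479, 0.3475]
tcp_rot: [0.0, 0.724, 0.69, 0.0]
contact_force: [0.4, -0.2, -0.1]
finger_gap: 0.0331
gripper_force: 0.0
```

Emit:
apply_moves(commands=[[0,0,-0.01,0],[0,0,-0.03,0],[0,0,-0.06,0],[0,0,-0.09,0],[0,-0.03,-0.12,0],[0,-0.06,-0.14,0],[0,-0.09,-0.14,0],[0,-0.09,-0.14,0]])

```text
time_s: 20.77
position: [0.3971, -0.0428, 0.4897]
tcp_rot: [0.002, 0.724, 0.69, 0.001]
contact_force: [-0.2, -0.2, 0.3]
finger_gap: 0.0336
gripper_force: 0.0
```

```bash
python3 t.py; python3 intray.py 0
python3 - <<'E'
from h import *
a=cv2.imread("pics/it0wrist.png")[...,::-1];b=cv2.imread("pics/it0scene.png")[...,::-1]
save("fin.png",np.hstack([cv2.resize(a,(400,300)),cv2.resize(b[150:350,340:606],(400,300))]))
E
```

```text
20.7667 [ 0.3971 -0.0428  0.4897] [1.600e-03 7.236e-01 6.902e-01 5.000e-04] 0.03361952503537883
899 -0.0897 [0.4816 0.4862 0.4931] [0.1991 0.201 ]
1017 -0.0495 [0.4832 0.4878 0.4946] [0.1992 0.2012]
1343 -0.0067 [0.4849 0.4895 0.4966] [0.1991 0.2012]
edge -0.12 0.498
edge -0.09 0.499
edge -0.06 0.5002
edge -0.03 0.5011
edge 0.0 0.5022
edge 0.03 0.5034
wrist tray z hist [    0     0 27799    33    45     0   249     0]
    c? -0.022 0.087
    a? -0.051 0.087
   bin z hist [0 0 0 0 0 0 0 0 0 0 0]
scene tray z hist [ 174   45 3661   15   21    6    0    0]
   bin z hist [44 35 16  1  0  8  6  8 12 10  3]
side tray z hist [112  78 213  17  18  33  24   2]
    c? 0.017 -0.054
    a? 0.007 -0.072
   bin z hist [ 0  0  0  2  2  8  9 10 14 26  7]
```

View pics/fin.png

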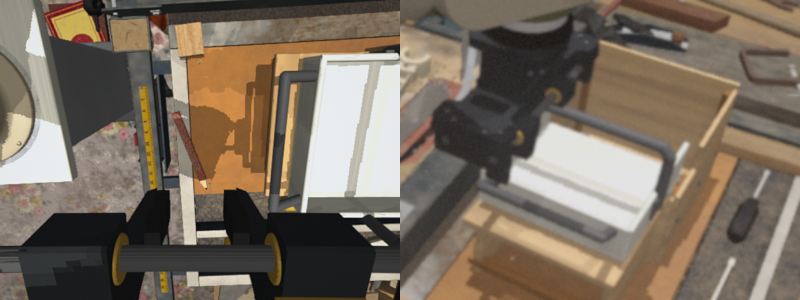

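The tray is level, lined up, at the rail and empty, and the pencil and cube are untouched. One numeric depth check over the bin.

Emit:
apply_moves(commands=[[0,0.04,-0.02,0],[0,0.08,-0.02,0],[0,0.12,-0.02,0],[0,0.16,-0.02,0],[0,0.2,-0.02,0],[0,0.24,-0.02,0],[0,0.28,-0.02,0],[0,0.29,-0.02,0],[0,0.29,-0.02,0],[0,0.29,-0.02,0]])

```text
time_s: 21.8
position: [0.6914, -0.0572, 0.5053]
tcp_rot: [-0.001, 0.723, 0.69, -0.001]
contact_force: [-0.1, 0.1, -0.1]
finger_gap: 0.0332
gripper_force: 0.0
```

Run:
```python
from h import *
print(status.read_state()["position"])
c,P=grab("wrist");A=P.reshape(-1,3);A=A[np.isfinite(A[:,0])]
B=A-[.6867,-.0545,0];y=np.radians(-2.15)
X=B[:,0]*np.cos(y)+B[:,1]*np.sin(y);Y=-B[:,0]*np.sin(y)+B[:,1]*np.cos(y)
for x in np.arange(.04,.21,.012):
    r=[]
    for yy in np.arange(.1,-.105,-.0125):
        k=(abs(X-x)<.005)&(abs(Y-yy)<.005); r.append("%4d"%(np.median(B[k,2])*1000) if k.sum()>3 else "  --")
    print("%.3f"%x," ".join(r))
```

```text
[ 0.69135037 -0.05721615  0.50526286]
0.040    1    8   28   28   28   28  426  426  132  132  132  132  132   --   --   --   --
0.052    2    8   28   28   28   28  426  425  121  121  121  121  121   --   --   26    3
0.064    2    8   28   28   28   28  418  107  110  110  110  110  110   --   --   26    2
0.076    2    8   28   28   28   28   28   89   99   99   99   99   99   --   --   26    2
0.088    2    8   28   28   28   28   28   78   88   88   89   89   88   --   --    8    2
0.100    2    8   28   28   28   28   28   72   78   77   78   77   78   --   --    8    2
0.112    2    8   28   28   28   28   28   63   67   66   67   67   66   --    8    8    2
0.124    2    8   28   28   28   28    8   52   56   56   56   56   55   --    8    8    2
0.136    2    8   28   28   27    8    8   43   45   46   46   46   45    9    8    8    2
0.148    2    8   28   27    8    8    8    8    8    8    8    8    8    8    8    8    2
0.160    2    9   27   10    8    8    8    8    8    8    8    8    8   10   16    8    2
0.172    2    8   10    9    8    7    7    8    8    8    8    8    8    8   18    8    2
0.184    2    8    8    8    8    8    8    8    8    8    8    8    8    8    8    8    2
0.196  111    2    2    2    2    2    2    2    2    2    2    2    2    2    2    2  104
0.208  162  114  113  114  112  112  111  110  110  111  111  110  111  110  110  110  122
```

The depth map shows the flat block (top 28 mm) and the wedge lying on the floor. The thick block leans at about 42° with its upper edge at z≈0.135, right at the tray's lip, and the floor is fully sunk, so it may be jammed against the tray. I'll press its upper end gently with closed fingers so it slides down flat.

Emit:
apply_moves(commands=[[-0.01,0.027,0.02,0],[-0.019,0.054,0.04,0],[-0.019,0.054,0.08,0],[-0.019,0.054,0.12,0],[-0.019,0.054,0.15,0],[-0.019,0.054,0.17,0],[-0.019,0.054,0.18,0],[-0.019,0.054,0.18,0],[-0.019,0.054,0.18,0]], hand=0)

```text
time_s: 22.6
position: [0.743, -0.0788, 0.3295]
tcp_rot: [0.001, 0.724, 0.69, 0.001]
contact_force: [-0.1, -0.0, 0.4]
finger_gap: 0.0007
gripper_force: 0.0
```

Run:
```python
from h import *
s=status.read_state();print(s["position"].round(4),s["tcp_rot"].round(4),s["finger_gap"],s["contact_force"].round(1),s["q"].round(2))
```

```text
[ 0.743  -0.0788  0.3295] [9.000e-04 7.236e-01 6.902e-01 5.000e-04] 0.0006648058806086356 [-0.1 -0.   0.4] [-0.26  0.9   0.73 -0.    1.51 -0.21]
```

Emit:
apply_moves(commands=[[0,0,0.01,0],[0,0,0.02,0],[0,0,0.025,0],[0,0,0.025,0]])

```text
time_s: 22.93
position: [0.7431, -0.0788, 0.3008]
tcp_rot: [-0.001, 0.724, 0.69, -0.001]
contact_force: [0.3, -0.1, 0.2]
finger_gap: 0.0005
gripper_force: 0.0
```

Emit:
apply_moves(commands=[[0,0,0.003,0],[0,0,0.006,0],[0,0,0.009,0],[0,0,0.012,0],[0,0,0.012,0]])

```text
time_s: 23.35
position: [0.7432, -0.0788, 0.2899]
tcp_rot: [-0.0, 0.724, 0.69, -0.0]
contact_force: [-0.6, -0.3, 0.2]
finger_gap: 0.0004
gripper_force: 0.0
```

Emit:
apply_moves(commands=[[0,0,0.002,0],[0,0,0.004,0],[0,0,0.006,0],[0,0,0.006,0]])

```text
time_s: 23.68
position: [0.7434, -0.0788, 0.2855]
tcp_rot: [0.001, 0.724, 0.69, 0.001]
contact_force: [1.2, 0.0, 3.9]
finger_gap: 0.0007
gripper_force: 1.6
```

Emit:
apply_moves(commands=[[0,0,0.002,0],[0,0,0.004,0],[0,0,0.006,0],[0,0,0.006,0]])

```text
time_s: 24.02
position: [0.7438, -0.0788, 0.2833]
tcp_rot: [0.004, 0.724, 0.69, 0.003]
contact_force: [1.6, 0.6, 18.5]
finger_gap: 0.0003
gripper_force: 7.6
```

Emit:
apply_moves(commands=[[0,0,0.002,0],[0,0,0.004,0],[0,0,0.006,0],[0,0,0.006,0]])

```text
time_s: 24.35
position: [0.7443, -0.0788, 0.2812]
tcp_rot: [0.007, 0.723, 0.69, 0.004]
contact_force: [2.3, 0.9, 32.8]
finger_gap: 0.0006
gripper_force: 13.3
```

It doesn't slide, so I'll stop pressing, back off and re-measure.

Emit:
apply_moves(commands=[[0,0,-0.02,0],[0,0,-0.06,0],[0,0,-0.1,0],[0,0,-0.14,0],[0.005,-0.03,-0.18,0],[0.015,-0.06,-0.21,0],[0.02,-0.07,-0.23,0],[0.02,-0.07,-0.23,0],[0.02,-0.07,-0.23,0]])

```text
time_s: 25.1
position: [0.6735, -0.055, 0.5046]
tcp_rot: [0.002, 0.723, 0.69, 0.001]
contact_force: [-0.1, 0.4, -0.6]
finger_gap: 0.0002
gripper_force: 0.0
```

```bash
cat > bin.py <<'E'
from h import *
s=status.read_state();print(s["time_s"],s["position"].round(4))
c,P=grab("wrist");A=P.reshape(-1,3);A=A[np.isfinite(A[:,0])]
B=A-[.6867,-.0545,0];y=np.radians(-2.15)
X=B[:,0]*np.cos(y)+B[:,1]*np.sin(y);Y=-B[:,0]*np.sin(y)+B[:,1]*np.cos(y)
for x in np.r_[np.arange(0,.06,.006),np.arange(.064,.21,.012)]:
    r=[]
    for yy in np.arange(.1,-.105,-.0125):
        k=(abs(X-x)<.003)&(abs(Y-yy)<.005)&(B[:,2]<.3); r.append("%4d"%(np.median(B[k,2])*1000) if k.sum()>3 else "  --")
    print("%.3f"%x," ".join(r))
E
python3 bin.py
```

```text
25.1 [ 0.6735 -0.055   0.5046]
0.000  118  180  137  137  137  137  137  137  137  137  137  137  137  137  137  137   --
0.006  127  180  137  137  137  137  137  137  137  137  137  137  137  137  137  136   --
0.012    2  180  137  137  137  137  137  137  137  137  137  137  137  137  137  137   --
0.018    2  180  137  137  137  137  137  137  137  137  137  137  137  137  137  137   --
0.024    2  181  137  137  137  137  137  137  137  137  137  137  137  137  137  137   --
0.030    2  180  137  137  137  137  137  137  136  137  137  136  137  137  137  137  182
0.036    2   --   --   --   --   --   --  126  127  127  127  127  127   --   --   --   --
0.042    1   --   --   --   30   --   --  120  123  123  122  122  122   --   --   --   --
0.048    1    9   29   29   29   29   29  111  117  117  118  117  118   --   --   27   --
0.054    1    9   29   29   29   29   29  101  113  113  113  113  112   --   --   27    2
0.064    2    9   29   29   29   29   29   94  105  105  104  105  105   --   --   27    2
0.076    2    9   29   29   29   29   29   88   95   96   95   95   
[... 323 characters left out ...]
 29   29    9   55   57   57   57   57   57   --    9    9    2
0.136    2    9   29   29   29    9    9   46   48   48   48   48   48   --    9    9    2
0.148    2    9   29   28    8    8    9    9   --   --   --   --   --    9    9    9    2
0.160    3   10   28   14    9    9    9    9    9    9    9    9    9   13   26    9    2
0.172    2    9   17   17    9    9    9    8    9    9    9    9    9    9   19    9    2
0.184    2    9    9    9    9    9    9    9    9    9    9    9    9    9    9    9    2
0.196  109    2    2    2    2    2    2    2    2    2    2    2    1    2    2    2  106
0.208  162  117  107   98   99   95  108  100   69   75   81   87   87   92   94   93  114
```

The press shifted it: the thick block's upper end dropped about 10 mm to just below the lip. It now rests on the sprung floor against the bin's own front wall. The tray is unmoved (floor flat at z≈0.137, lip at X≈0.034). The gripper is clear, so I'm handing in.

```bash
python3 -c "
from bench import workorder
print(workorder.hand_in())"
```

```text
the job is handed in; nothing more can be done
None
```

I handed the job in: the tray is empty, level and released on the ledge with its foot at the rail, and all three offcuts are in the bin with the floor sunk about 25 mm; the thick block leans on the bin's front wall rather than lying flat (one press with the closed fingers, reaching 33 N, only shifted it), and no result came back.

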